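Lock a sample cylinder into its bench cradle with the flip-lever clamp bolt

ROBOT

A 7-joint arm with a two-finger parallel gripper is mounted at the origin on the work surface; the furniture and walls round the work are solid. World frame = base frame: x ahead of the robot, y to its left, z up, the work surface at z = 0. Lengths are in m, angles in rad, forces in N, time in s.
With the tool pointing down it reaches from about 0.425 to 0.925 m from the base axis. Payload 6.8 kg.
Tool frame: the origin (TCP) lies midway between the tips of the shut fingers; the grasp point (between the pads) lies 19 mm behind it; x points along the fingers, y is the direction in which the jaws open and shut, and the axes are right-handed (so a half turn about x gives the same grasp; the last joint's range is limited). The gripper opens to 85 mm and grips with 20 to 120 N. Pads are 22 mm wide; open, the fingers measure 114 mm over their backs; the gripper's body (76 mm by 85 mm) begins 54 mm behind the grasp point. The pads swing forward as they close: fully open they stand 13 mm farther back than shut.
Start: joints at [-1.42, 0.477, 0.022, 1.555, -0.011, 1.109, -0.083], TCP at [0.173, 0.653, 0.231] pointing down, gripper open.
Joint ranges: [-2.96, 2.96], [-0.34, 2.1], [-1.41, 1.46], [0.24, 2.44], [-1.37, 4.51], [0.17, 1.92], [-2.96, 2.96]. Speed limits (rad/s): [2.39, 2.39, 3.14, 3.14, 3.14, 3.14, 3.14].

INTERFACE

Orientations are given as a rotation vector (axis times angle).
In Python, from bench import r, viewer, nets gives the robot as it stands.
- The arm moves only by the shell command python3 -m pendant 'ROWS' [FORCE]. ROWS is JSON, one flat list of numbers, 5 for each row, row after row: the finger opening in mm, from 0 to 85.4, then the shift along the tool's x, y, z in mm, then the turn about the tool's x in rad. A call has 1 to 20 rows; each row shifts and turns the commanded pose from where the row before left it, along the tool's axes as they then stand; what a row does not reach is not made up. A row lasts 1/8 s, in which the tool goes at most 62.5 mm and 10.7 degrees, less where a joint would pass 70% of its speed; a pose out of reach is approached as far as the arm can. A call with a gripper value outside its range is refused whole. The fingers move at their own pace and stop on an object; FORCE is the grip in N (left out, the last holds). Time passes only in rows, so rows that do not move let the fingers close. It gives the time, the measured TCP pose, the force and the opening at its end, in the units of the state.
- r.get_obs(): the state, without advancing time (a new reading comes with each control period).
- viewer.grab_frame(name): name is "scene" or "top"; returns (picture, depth): 480x640x3 uint8, red, green, blue; 480x640 float32, m along the optical axis (not along the pixel's ray), 0 where there is no reading.
- viewer.calibration(name): a dict with "mtx" (3x3 intrinsics, pixels), "world_to_cam" (4x4, takes a point from world to camera coordinates). Camera axes: x right, y up, looking along -z (the intrinsics and any distortion apply to the point x, -y, -z); pixel columns grow to the right and rows downward; lengths in m; the calibration is good to about 2 mm. A picture is of the moment at which its call begins. calibration takes no time and is no camera call.
- r.hand_in(): hands the job in, once; it reports no verdict.
Trained networks look in the newest picture that a camera, given by its name, has taken for a name from the list of things; names that differ only in an ending like _2 or _b are one class to them, and where a whole thing is asked for, a point or a joint stands for the part that bears it (a point fixed in the world has none). Each returns a list of dicts, best first, with "score" (0 to 1); they miss things now and then, are a little off and sometimes report something else, mostly with a low value. They report only what shows in the picture. A call takes as long as a camera call.
- nets.look_for(name, camera): "location" ([x, y, z] in m, in world coordinates, good to about 4 mm: the middle of the surface that is visible of it).
- nets.silhouettes(name, camera): "mask" (480x640 bool, what is visible of it).
The state is a dict: "clock": time; "joints": joint angles; "qvel": joint speeds; "tau": joint torques, N m; "tcp_pos": TCP position; "orientation": TCP orientation; "contact_force": force on the tool from outside, world axes, zero at the start; "moment": the same for the moment, N m; "grip_width": finger opening in m.
Only numpy, scipy, OpenCV 4.12 (cv2) and the standard library are available. Lean on these libraries where they do the work, as an engineer would, in place of code of your own. Each camera call takes 0.05 s, during which the arm holds its last target. There are 200 camera calls.

TASK

Secure the steel sample cylinder in its bench cradle for the next run. Gently push it along the V rests until its foot is fully home against the rubber-faced end stop, screw the red-levered clamp bolt in (clockwise from above) until the hold-down bar is snug on the cylinder - finger-tight, when turning takes about 0.15 N m more than it did running free, no tighter - and then fold the lever all the way down flat to lock it. Do not force anything and leave the tools round the cradle where they lie.

Things in the scene. Friction and masses are not known exactly. Their poses are not given: they have to be found in the camera images.
- clamp_base: cradle's grey base plate, fixed, 118 x 142 x 10 mm; origin at its underside, z up, +y along the lying cylinder from its foot (at the end stop) towards its black cap, +x across the cylinder away from the clamp bolt. In this frame (mm): cylinder axis over x 4 at z 37 to 39; hinged bar across it at y -17, 26 wide, its highest part below z 84; bolt axis at x -36, y -17
- stop_face (a point): middle of the end stop's 34 mm wide rubber face, which looks to the base's +y; the cylinder's foot must bear against it
- sample_cylinder: steel sample cylinder, 176 mm long, 41 mm barrel, about 0.6 kg, lying loose in two black V rests, black cap (23 mm round) at one end, side outlet pointing up 19 mm before that end (its top 28 mm above the axis); slides along the rests with 3 to 8 N. Its z axis runs along it from foot to cap
- cylinder_foot (a point): centre of the cylinder's foot end; starts 12 to 28 mm off the stop
- cylinder_cap_end (a point): centre of the flat outer end of the black cap, the place to push
- lever_pivot (a point): pivot pin of the red lever, on the vertical bolt axis, 87 to 89 mm above the bench; sinks 2 mm per rad as the bolt is screwed in (clockwise seen from above). Run free, the bolt has a steady dry friction of 0.3 N m; once the pad bears on the cylinder, 0.2 to 4 rad after the start (rests and starts differ), the torque climbs 0.05 to 0.15 N m per rad; snug comes 1 to 2.3 rad later
- lever_blade (a point): middle of the red lever's blade, 52 mm from the pivot; blade 20 mm wide (y), 10 mm thick (x), from 18 to 74 mm off the pivot. Frame: z from pivot to tip (up while open), x the way it folds, y along its pivot pin. Pinched firmly and turned about the vertical it turns the bolt, which stays where left. Read its torque after turning slowly (0.1 rad/s): a quick stop springs back and hides the friction
- lever (a joint): lever angle, rad: 0 upright (open), 1.60 flat (closed, hard stop). Cam cheeks at its root press the bar down as it folds and go just over centre, so it stays where it is left. On a snug bolt folding takes up to 0.5 N m about the pivot; push its back well out from the pivot
- spanner_14: open-ended spanner 148 mm long, lying beside the cradle; leave it
- ptfe_tape: white thread-tape roll 48 mm across, 13 high; leave it
- tube_cutter: red and black tube cutter 106 mm; leave it
- red_cap: small red plastic cap, 21 mm; leave it
- bar: steel hold-down bar, 26 mm wide, with a rubber pad under it that lands on the barrel near its foot; hinged behind the cylinder (origin on the hinge pin), its forked end lies round the bolt; a return spring keeps it up against the lever's cam cheeks, so it comes down as the bolt goes in

How it is judged:
On the way, in this order (a step that is already met when the one before it is completed fails the run):
1. the cylinder's foot is home against the end stop (y of cylinder_foot in the frame of clamp_base below -0.0595 m), for 0.2 s.
2. with the lever still up, the bolt is screwed in until the bar's pad bears on the cylinder (contact force between bar and sample_cylinder above 20 N and value of joint lever below 0.35 rad), for 0.2 s.
3. the lever is folded flat (value of joint lever above 1.48 rad), for 0.2 s.
At the end, for the whole second after the job is handed in: The cylinder's foot within 3 mm of the end stop, the lever folded flat (beyond 1.48 rad), and the bar's pad pressing on the cylinder with 115 to 270 N, as results from folding the lever after screwing the bolt finger-tight; tools and parts beside it not moved by more than 15 mm (y of cylinder_foot in the frame of clamp_base below -0.0588 m and value of joint lever above 1.48 rad and contact force between bar and sample_cylinder between 115 and 270 N); the robot touches nothing.
It fails at once if the clamp is over-tightened: more than 300 N on the cylinder (contact force between bar and sample_cylinder above 300 N).
It fails at once if the cylinder is pushed harder than 40 N (contact force between the arm and sample_cylinder above 40 N).
It fails at once if a tool or part beside the cradle is moved by more than 15 mm (distance of any of spanner_14, ptfe_tape, tube_cutter, red_cap from where it was at the start of the episode above 0.015 m).
It also fails if it takes over 72 s, if anything falls off the work surface, if the arm or the gripper's body presses on something with over 40 N, if the wrist force passes 120 N, or if a joint passes its speed limit or range.

## Working session

There is one attempt and no reset: what is moved stays moved. The work goes in short steps, Python scripts to look and compute and a shell command to move; the robot and the scene stay as the last step left them, time stands still between calls to the robot, and variables do not carry over. Pictures are saved under pics/ and viewed, about 8 in all and at most 12, crops included, and the job is handed in when it is done.

```bash
ls; mkdir -p pics
cat > h.py <<'E'
from bench import r, viewer, nets
import numpy as np, cv2
from scipy.spatial.transform import Rotation as R
np.set_printoptions(precision=4,suppress=True)
def px(cam,p):
    c=viewer.calibration(cam);q=c["world_to_cam"]@np.r_[p,1];v=c["mtx"]@np.array([q[0],-q[1],-q[2]]);return v[:2]/v[2]
def cloud(cam,d):
    c=viewer.calibration(cam);K=c["mtx"];v,u=np.mgrid[:480,:640]
    P=np.stack([(u-K[0,2])/K[0,0]*d,-(v-K[1,2])/K[1,1]*d,-d,np.ones_like(d)],-1)
    return (P@np.linalg.inv(c["world_to_cam"]).T)[...,:3]
def save(img,n,crop=None):
    if crop: a,b,c,d=crop; img=cv2.resize(img[b:d,a:c],None,fx=min(800/(c-a),600/(d-b)),fy=min(800/(c-a),600/(d-b)))
    cv2.imwrite(f"pics/{n}.png",img[...,::-1])
E
python3 - <<'E'
from h import *
o=r.get_obs(); print({k:np.round(v,4) for k,v in o.items()}); print(R.from_rotvec(o['orientation']).as_matrix())
for c in("scene","top"):
    im,d=viewer.grab_frame(c); save(im,c+"1"); np.save(c+"_d.npy",d); np.save(c+"_i.npy",im)
    print(c,np.linalg.inv(viewer.calibration(c)["world_to_cam"])[:3,3], viewer.calibration(c).keys())
    for n in("clamp_base","stop_face","cylinder_foot","cylinder_cap_end","sample_cylinder","lever_pivot","lever_blade","bar","spanner_14","ptfe_tape","tube_cutter","red_cap"):
        print(n,[(np.round(x['location'],4),round(x['score'],2)) for x in nets.look_for(n,c)[:2]])
E
```

```text
pics
{'clock': np.float64(0.0), 'joints': array([-1.4201,  0.4778,  0.0224,  1.5565, -0.0115,  1.1093, -0.0831]), 'qvel': array([ 0.0011, -0.0004,  0.0004,  0.0002, -0.0004,  0.0012, -0.0003]), 'tau': array([  0.0003, -59.6439,   1.6077, -28.1213,   0.0124,   0.0091,
         0.    ]), 'tcp_pos': array([0.1726, 0.6519, 0.2303]), 'orientation': array([ 0.2017,  1.5613, -0.2047]), 'contact_force': array([-0.7363, -0.4476,  0.3906]), 'moment': array([ 0.0429, -0.0494,  0.0179]), 'grip_width': np.float64(0.0858)}
[[-0.0004  0.2559  0.9667]
 [-0.0019  0.9667 -0.2559]
 [-1.     -0.0019  0.0001]]
scene [ 0.2337 -0.5281  0.7103] dict_keys(['mtx', 'world_to_cam'])
clamp_base [(array([0.461 , 0.1006, 0.0319]), 0.86)]
stop_face [(array([0.4624, 0.1028, 0.0333]), 0.58)]
cylinder_foot [(array([0.5102, 0.16  , 0.0505]), 0.74), (array([0.4468, 0.1201, 0.1234]), 0.28)]
cylinder_cap_end [(array([0.5102, 0.1639, 0.0514]), 0.7)]
sample_cylinder [(array([0.5035, 0.1617, 0.0495]), 0.73)]
lever_pivot [(array([0.4501, 0.1296, 0.1169]), 0.74)]
lever_blade [(array([0.4481, 0.1215, 0.1215]), 0.83)]
bar [(arra
[... 398 characters left out ...]
])
clamp_base [(array([0.4778, 0.1099, 0.0065]), 0.57)]
stop_face []
cylinder_foot [(array([0.5101, 0.1719, 0.052 ]), 0.68)]
cylinder_cap_end [(array([0.5166, 0.1731, 0.0497]), 0.56)]
sample_cylinder [(array([0.5161, 0.1701, 0.0541]), 0.66)]
lever_pivot [(array([0.4458, 0.1256, 0.1304]), 0.47)]
lever_blade [(array([0.4506, 0.1248, 0.1499]), 0.62)]
bar [(array([0.4919, 0.1046, 0.0805]), 0.69), (array([ 0.4893, -0.0756,  0.0056]), 0.19)]
spanner_14 []
ptfe_tape [(array([ 0.436 , -0.0567,  0.0129]), 0.67), (array([0.5165, 0.1706, 0.0547]), 0.37)]
tube_cutter [(array([ 0.5238, -0.19  ,  0.0152]), 0.74)]
red_cap [(array([0.4499, 0.1192, 0.1464]), 0.51), (array([ 0.4907, -0.078 ,  0.0038]), 0.41)]
```

View pics/scene1.png

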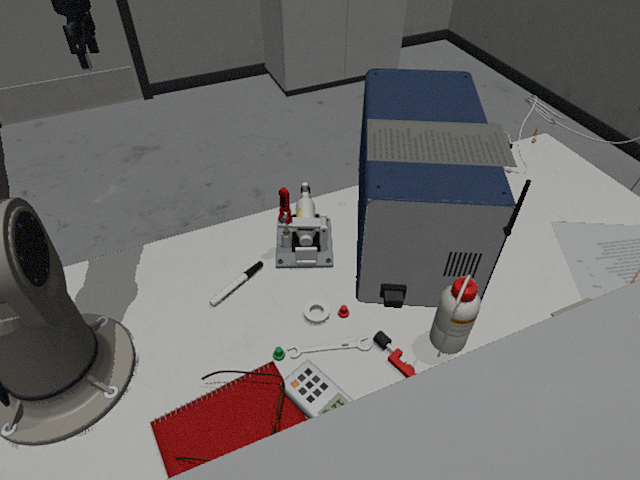

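View pics/top1.png

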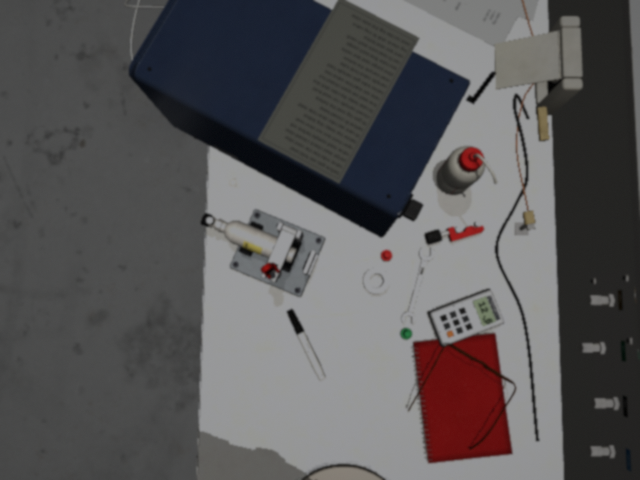

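Run:
```python
from h import *
# top cloud
for cam in("top","scene"):
    im=np.load(cam+"_i.npy");d=np.load(cam+"_d.npy");P=cloud(cam,d).reshape(-1,3);c=im.reshape(-1,3).astype(int)
    ok=(d.ravel()>0)&(P[:,0]>.38)&(P[:,0]<.62)&(P[:,1]>.0)&(P[:,1]<.32)
    red=ok&(c[:,0]>110)&(c[:,1]<80)&(c[:,2]<80)&(P[:,2]>.07)
    q=P[red]; print(cam,"red",len(q),q.min(0),q.max(0),np.median(q,0))
    for lo in np.arange(.08,.17,.01):
        s=q[(q[:,2]>lo)&(q[:,2]<lo+.01)]
        if len(s): print(round(lo,3),len(s),s.mean(0),s.min(0),s.max(0))
    # barrel ridge
    nr=ok&~red&(P[:,2]>.046)&(P[:,2]<.064)&(P[:,1]>.13)&(P[:,1]<.26)
    s=P[nr]; print("barrel",len(s),s.min(0),s.max(0))
    if cam=="top":
        m=s[:,:2].mean(0);_,_,V=np.linalg.svd(s[:,:2]-m);print("axis",m,V[0],np.degrees(np.arctan2(V[0,1],V[0,0])))
        b=ok&(P[:,2]>.006)&(P[:,2]<.014); rect=cv2.minAreaRect(P[b][:,:2].astype(np.float32)*1000);print("base rect",rect,b.sum())
```

```text
top red 25 [0.4467 0.1226 0.1569] [0.453  0.1308 0.1647] [0.4499 0.1273 0.1602]
0.15 11 [0.4503 0.1274 0.159 ] [0.4468 0.123  0.1569] [0.453  0.1308 0.16  ]
0.16 14 [0.4496 0.1264 0.1615] [0.4467 0.1226 0.16  ] [0.453  0.129  0.1647]
barrel 1079 [0.4438 0.1301 0.046 ] [0.6199 0.256  0.064 ]
axis [0.5126 0.1749] [0.3991 0.9169] 66.47535442326955
base rect ((473.5583190917969, 120.81861877441406), (158.50030517578125, 180.21466064453125), 68.1576156616211) 2407
scene red 46 [0.4382 0.1147 0.0894] [0.4585 0.1318 0.1614] [0.451  0.1222 0.1565]
0.08 2 [0.4506 0.1192 0.0894] [0.45   0.1147 0.0894] [0.4513 0.1237 0.0894]
0.09 13 [0.4458 0.1225 0.0934] [0.4382 0.115  0.0918] [0.4527 0.1318 0.0958]
0.1 4 [0.4561 0.1174 0.1093] [0.453  0.1148 0.1084] [0.4585 0.119  0.1099]
0.11 2 [0.4529 0.1171 0.1101] [0.452  0.1167 0.1101] [0.4538 0.1175 0.1101]
0.15 21 [0.451  0.124  0.1585] [0.4444 0.119  0.1552] [0.456  0.1296 0.16  ]
0.16 4 [0.4505 0.1257 0.1611] [0.4496 0.1209 0.1607] [0.4516 0.1292 0.1614]
barrel 357 [0.4894 0.1417 0.046 ] [0.548  0.2531 0.0636]
```

The scene view shows the cradle at about (305,240) with the red lever at (285,205) and the instrument box on its right. The top view shows the cap at (207,219), the lever at (269,270), the base plate centred at about (278,252), and the loose tools well away to its right.

Run:
```python
from h import *
im=np.load("top_i.npy");d=np.load("top_d.npy");P=cloud("top",d)
save(im,"topcrop",(180,190,340,310))
im2=np.load("scene_i.npy")
out={}
viewer.grab_frame("top")
for n in("clamp_base","sample_cylinder","lever_blade"):
    for s in nets.silhouettes(n,"top")[:1]:
        m=s["mask"]&(d>0);out[n]=m;q=P[m];print(n,s["score"],m.sum(),q.min(0),q.max(0))
# base plate corners: pixels with z 4..16mm in the mask, min-area rect
m=out["clamp_base"];q=P[m];b=q[(q[:,2]>.003)&(q[:,2]<.016)]
print("rect",cv2.minAreaRect((b[:,:2]*1000).astype(np.float32)),np.median(b[:,2]))
# cylinder, top ridge
q=P[out["sample_cylinder"]]; s=q[(q[:,2]>.035)]
m_=s[:,:2].mean(0);_,_,V=np.linalg.svd(s[:,:2]-m_);v=V[0]*np.sign(V[0,1]);t=(s[:,:2]-m_)@v
print("cyl",m_,v,np.degrees(np.arctan2(v[1],v[0])),t.min(),t.max(),"cap end",m_+v*t.max())
for a in np.arange(-.06,.12,.012):
    k=(t>a)&(t<a+.012)
    if k.sum(): w=(s[k,:2]-m_)@np.array([-v[1],v[0]]);print(round(a,3),k.sum(),s[k,2].max(),w.min(),w.max(),w.mean())
# instrument box near side
box=P[(d>0)&(P[...,2]>.05)&(P[...,0]>.5)&(P[...,1]>-.1)&(P[...,1]<.35)&(P[...,0]<.8)]
for z in(.1,.15,.2,.25,.3):
    k=box[(box[:,2]>z)&(box[:,2]<z+.05)]
    if len(k):print("box z",z,len(k),k.min(0),k.max(0))
```

```text
clamp_base 0.84 3765 [ 0.4102  0.0374 -0.0032] [0.565  0.2095 0.1647]
sample_cylinder 0.59 1582 [ 0.4688  0.0878 -0.9045] [0.7073 0.4791 0.0735]
lever_blade 0.7 168 [0.4363 0.1135 0.0134] [0.4672 0.1434 0.1647]
rect ((488.77117919921875, 123.3907470703125), (141.46160888671875, 118.67576599121094), 68.01698303222656) 0.009634903005280915
cyl [0.5122 0.1748] [0.3757 0.9267] 67.92954695882186 -0.08978003913062424 0.08567052443614863 cap end [0.5443 0.2542]
-0.06 47 0.06115095409451954 -0.01788704804883572 0.0179536347400642 0.00016390067032224842
-0.048 157 0.06212528371826731 -0.020505468922466578 0.019107380776562283 -0.000151327795810313
-0.036 159 0.059971675400201874 -0.02119157047012533 0.01968032131312577 2.6996320803606556e-05
-0.024 158 0.05978977459946788 -0.021244033728522377 0.019578899582362697 0.000132935599151015
-0.012 160 0.06101347110416888 -0.0214538593677275 0.019827098320611188 4.425172590171722e-05
-0.0 155 0.06014834297328098 -0.02107889779659869 0.019393564163462836 0.00015407547681507429
0.012 151 0.0609570457291051 -0.019960672308850735 0.01952751228262264 0.00030315144420292025
0.024 129 0.05891021778789873 -0.02024374418279743 0.019389905474115586 -0.00025937876196654503
0.036 66 0.05463489901341656 -0.013057942781015188 0.014579488650836608 -9.091797717817015e-05
0.048 71 0.050135821413011206 -0.010462599299279667 0.009640354629369366 -0.00031654390609939714
0.06 82 0.06917494143508995 -0.009075151098164182 0.007224578527871388 -0.0003333168191318554
0.072 72 0.0655376237063876 -0.011704479115717285 0.010246745395355522 0.0002676633057986506
0.084 10 0.04956023698843759 -0.008998813851657614 0.009929420002154164 -0.00024911219317908466
box z 0.1 1311 [ 0.5152 -0.068   0.1001] [0.7175 0.3177 0.1499]
box z 0.15 1555 [ 0.5149 -0.0678  0.15  ] [0.718  0.3183 0.2   ]
box z 0.2 1921 [ 0.5148 -0.0682  0.2001] [0.7178 0.3185 0.25  ]
box z 0.25 37858 [ 0.5154 -0.1     0.25  ] [0.8    0.3187 0.2719]
```

View pics/topcrop.png

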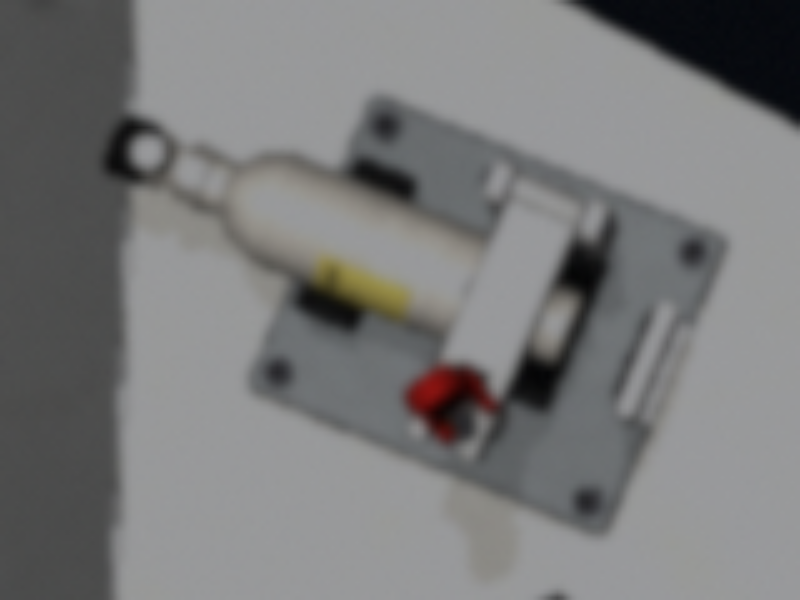

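The top crop shows the lever upright at crop pixel (450,395), with its fork prongs and pin askew to the base. The cylinder cap is at (135,150). Fitted base pose: centre (0.489, 0.123), +y at 68°. The plate measures 141x119 mm, which matches the given size. I'll start the approach to the cap end.

```bash
python3 -m pendant '[0,0,0,0,0.125, 0,0,-19.5,49.5,0, 0,0,-19.5,49.5,0, 0,0,-19.5,49.5,0, 0,0,-19.5,49.5,0, 0,0,-19.5,49.5,0, 0,0,-19.5,49.5,0, 0,0,-19.5,49.5,0, 0,0,-19.5,49.5,0, 0,0,-19.5,49.5,0, 0,0,-19.5,49.5,0, 0,40,0,0,0, 0,40,0,0,0]' 40
python3 - <<'E'
from h import *
im,d=viewer.grab_frame("scene"); save(im,"scene2crop",(240,130,380,235)); o=r.get_obs()
print(o['clock'],o['tcp_pos'],R.from_rotvec(o['orientation']).as_matrix(),o['contact_force'],o['grip_width'])
E
```

```text
clock: 3.12
tcp_pos: [0.5597, 0.2857, 0.1509]
orientation: [0.303, 1.548, -0.301]
contact_force: [0.1, 1.1, -0.2]
grip_width: 0.0
3.175 [0.556  0.2845 0.1449] [[-0.0064  0.3748  0.9271]
 [-0.004   0.9271 -0.3749]
 [-1.     -0.0062 -0.0044]] [-1.5095 -0.4926 -4.1107] -0.0002551345185692495
```

View pics/scene2crop.png

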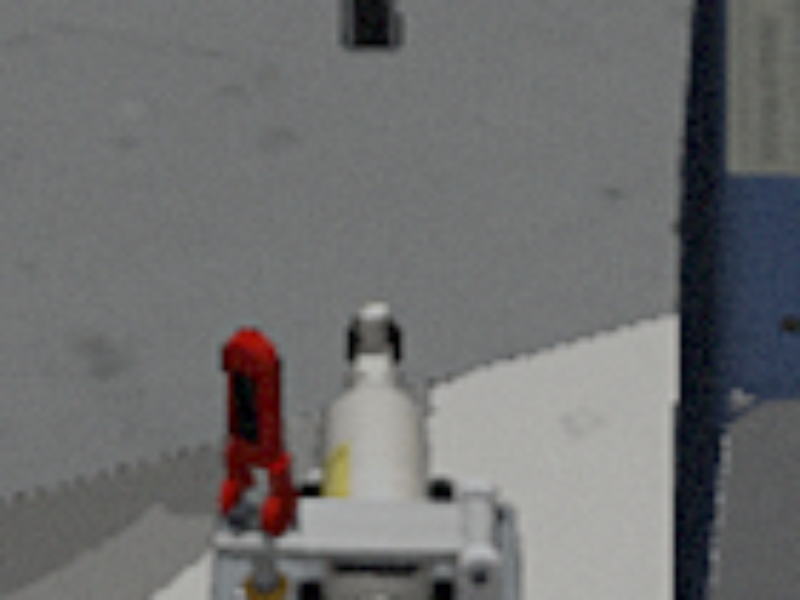

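The crop shows the lever upright at (255,430), broad black-inset face towards camera-left, prongs at (230,495) and (275,515). The shut fingers at (370,25) are beyond the cap at (375,335), so I'll lower and push.

```bash
python3 -m pendant '[0,39,0,0,0, 0,39,0,0,0, 0,37,0,0,0, 0,0,-4,0,0, 0,0,-4,0,0, 0,0,-4,0,0, 0,0,-4,0,0]'
python3 -m pendant '[0,0,-3,0,0, 0,0,-3,0,0]'
```

```text
clock: 4.05
tcp_pos: [0.5534, 0.2716, 0.0377]
orientation: [0.302, 1.548, -0.3]
contact_force: [-0.4, 0.1, 0.3]
grip_width: 0.0003
clock: 4.3
tcp_pos: [0.5512, 0.2671, 0.037]
orientation: [0.303, 1.548, -0.299]
contact_force: [3.3, 4.9, 1.5]
grip_width: -0.0001
```

```bash
python3 -m pendant '[0,0,4,0,0, 0,9,0,0,0, 0,0,-3,0,0, 0,0,-3,0,0, 0,0,-2,0,0,0,0,-2,0,0,0,0,-2,0,0,0,0,-2,0,0,0,0,-2,0,0,0,0,-2,0,0,0,0,-2,0,0]'
python3 -m pendant '[0,0,-1.5,0,0,0,0,-1.5,0,0]'
```

```text
clock: 5.68
tcp_pos: [0.5444, 0.251, 0.0273]
orientation: [0.301, 1.55, -0.301]
contact_force: [0.6, 3.0, -1.0]
grip_width: -0.0002
clock: 5.92
tcp_pos: [0.5433, 0.2483, 0.0273]
orientation: [0.301, 1.55, -0.301]
contact_force: [0.8, 3.9, -1.3]
grip_width: -0.0
```

```bash
for i in 1; do python3 -m pendant '[0,0,-1,0,0,0,0,-1,0,0,0,0,-1,0,0]'; done
python3 -m pendant '[0,0,-1,0,0,0,0,-1,0,0]'
```

```text
clock: 6.3
tcp_pos: [0.5424, 0.2459, 0.0274]
orientation: [0.301, 1.549, -0.301]
contact_force: [2.4, 5.4, -1.9]
grip_width: 0.0001
clock: 6.55
tcp_pos: [0.5423, 0.2458, 0.0277]
orientation: [0.303, 1.548, -0.298]
contact_force: [2.5, 9.8, -1.8]
grip_width: -0.0001
```

```bash
python3 -m pendant '[0,0,-1,0,0]'; python3 -m pendant '[0,0,-0.6,0,0]'
```

```text
clock: 6.68
tcp_pos: [0.5423, 0.2458, 0.0279]
orientation: [0.303, 1.547, -0.296]
contact_force: [4.2, 11.3, -2.9]
grip_width: 0.0004
clock: 6.8
tcp_pos: [0.5423, 0.2458, 0.0281]
orientation: [0.304, 1.547, -0.295]
contact_force: [3.7, 11.3, -3.1]
grip_width: 0.0002
```

```bash
python3 -m pendant '[0,0,-1,0,0,0,0,-1,0,0,0,0,0,0,0,0,0,0,0,0]'
python3 - <<'E'
from h import *
im,d=viewer.grab_frame("scene"); save(im,"scene3crop",(260,170,350,275)); o=r.get_obs();print(o['tcp_pos'],o['contact_force'])
E
```

```text
clock: 7.3
tcp_pos: [0.5424, 0.2457, 0.0286]
orientation: [0.305, 1.546, -0.292]
contact_force: [5.3, 14.8, -2.3]
grip_width: 0.0002
[0.5424 0.2457 0.0286] [ 4.9708 14.1843 -2.1831]
```

View pics/scene3crop.png

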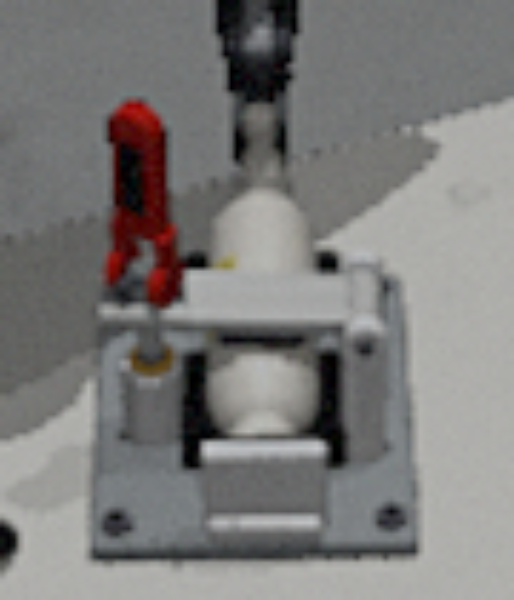

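The foot end now sits at the stop plate (crop (265,430)/(262,480)), and under 15 N it no longer moves. Next I'll back off, rise and get the lever yaw.

```bash
python3 -m pendant '[0,0,8,0,0, 0,0,6,0,0, 0,-40,0,0,0, 0,-55,0,0,0, 0,-55,0,0,0, 85,-45,0,0,0,85,0,0,0,0]'
python3 - <<'E'
from h import *
o=r.get_obs();print(o['clock'],o['tcp_pos'],o['joints'],o['contact_force'],o['moment'])
def onz(cam,uv,z):
    c=viewer.calibration(cam);K=c["mtx"];T=np.linalg.inv(c["world_to_cam"]);d=T[:3,:3]@np.array([(uv[0]-K[0,2])/K[0,0],-(uv[1]-K[1,2])/K[1,1],-1]);p=T[:3,3];return p+d*(z-p[2])/d[2]
for cam,a,b,z in(("scene",(280.1,218.2),(288.4,220.8),.09),("top",(269,277),(278,271),.09),("top",(262.5,270),(273.5,264),.16)):
    A,B=onz(cam,a,z),onz(cam,b,z);print(cam,A,B,(A+B)/2,np.linalg.norm(A-B),np.degrees(np.arctan2(*(B-A)[1::-1])))
print(px("scene",[.449,.121,.088]),px("top",[.449,.121,.088]),px("top",[.449,.121,.16]))
im,d=viewer.grab_frame("top");P=cloud("top",d)
for s in nets.silhouettes("lever_blade","top")[:1]:
    m=s["mask"]&(d>0)&(P[...,2]>.14);q=P[m];print(s["score"],len(q),q.mean(0),cv2.minAreaRect((q[:,:2]*1000).astype(np.float32)))
im=cv2.resize(im[240:290,235:300],None,fx=12,fy=12,interpolation=cv2.INTER_CUBIC);cv2.imwrite("pics/lev.png",np.clip(im[...,::-1]*1.5,0,255).astype(np.uint8))
E
```

```text
clock: 8.22
tcp_pos: [0.5473, 0.253, 0.226]
orientation: [0.305, 1.545, -0.299]
contact_force: [0.3, 0.0, -0.1]
grip_width: 0.0357
8.225 [0.5473 0.253  0.226 ] [-0.7056  0.3634  0.2177  1.7569 -0.0895  1.0251  0.7299] [ 0.3362  0.0462 -0.1336] [-0.0085  0.005   0.0086]
scene [0.4391 0.1244 0.09  ] [0.4515 0.1108 0.09  ] [0.4453 0.1176 0.09  ] 0.01839711507747618 -47.80723513526296
top [0.438  0.1288 0.09  ] [0.4482 0.114  0.09  ] [0.4431 0.1214 0.09  ] 0.017964528878461575 -55.49516471568804
top [0.4452 0.1313 0.16  ] [0.4546 0.1145 0.16  ] [0.4499 0.1229 0.16  ] 0.01929852169194704 -60.58138335095712
[285.435  218.6816] [273.9575 270.553 ] [269.2156 267.5949]
0.75 87 [0.4498 0.1247 0.1571] ((450.0416564941406, 125.59858703613281), (10.313262939453125, 18.859193801879883), 43.52425003051758)
```

View pics/lev.png

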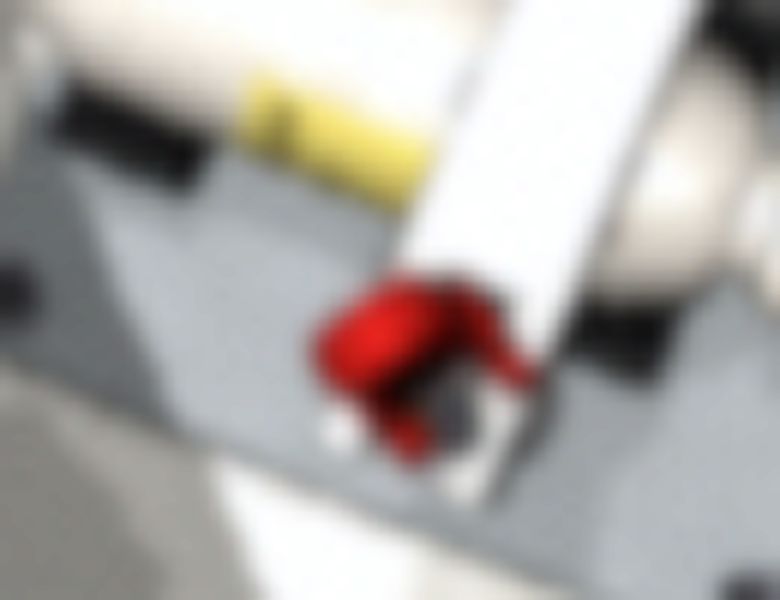

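The zoomed top crop shows the blade top at (380,330) with its long side running about -52° in world, prongs reaching to (415,445) and (520,365). The rect fit puts the centre at (0.450, 0.1256), 10x19 mm, consistent with the blade size.

```bash
python3 -m pendant '[85,0,-52.3,-14,0, 85,0,-52.3,-14,0, 85,0,-52,-14,0, 85,0,0,0,0.174, 85,0,0,0,0.174, 85,0,0,0,0.174,85,0,0,0,0]'
python3 - <<'E'
from h import *
o=r.get_obs();M=R.from_rotvec(o['orientation']).as_matrix();print(o['clock'],o['tcp_pos'],M,o['joints'],o['grip_width'])
print("to lever, tool axes mm",M.T@(np.array([.4495,.1225,.124])-o['tcp_pos'])*1000,np.degrees(np.arctan2(M[1,1],M[0,1])))
E
```

```text
clock: 9.2
tcp_pos: [0.4466, 0.1232, 0.2208]
orientation: [0.704, 1.455, -0.709]
contact_force: [-0.4, -0.3, -0.2]
grip_width: 0.085
9.2 [0.4466 0.1232 0.2208] [[-0.0032  0.7862  0.618 ]
 [-0.002   0.618  -0.7862]
 [-1.     -0.0037 -0.0004]] [-0.6782  0.1362  0.3024  2.0685 -0.049   0.9472  0.3166] 0.0849960129761972
to lever, tool axes mm [96.7587  2.2284  2.3518] 38.172263030565624
```

Descend and close gently first.

```bash
python3 -m pendant '[85,48,1,1,0, 85,48,1,1,0, 85,0,0,0,0]'
python3 -m pendant '[0,0,0,0,0,0,0,0,0,0,0,0,0,0,0,0,0,0,0,0,0,0,0,0,0,0,0,0,0,0]' 20
python3 - <<'E'
from h import *
o=r.get_obs();print(o['clock'],o['tcp_pos'],o['contact_force'],o['moment'],o['grip_width'])
E
```

```text
clock: 9.57
tcp_pos: [0.4474, 0.1221, 0.1231]
orientation: [0.699, 1.459, -0.711]
contact_force: [0.1, -0.2, 1.3]
grip_width: 0.0852
clock: 10.32
tcp_pos: [0.4519, 0.1244, 0.1271]
orientation: [0.709, 1.451, -0.705]
contact_force: [1.1, 3.1, 5.0]
grip_width: 0.0097
10.325 [0.4519 0.1244 0.1271] [1.0789 3.0811 4.9887] [ 0.6639 -0.5793 -0.1649] 0.009695824741582384
```

```bash
python3 -m pendant '[0,0,2,0,0,0,0,1.5,0,0,0,0,0,0,0]' 100
python3 - <<'E'
from h import *
o=r.get_obs();print(o['clock'],o['tcp_pos'],o['contact_force'],o['moment'],o['grip_width'])
E
```

```text
clock: 10.7
tcp_pos: [0.4524, 0.1248, 0.1271]
orientation: [0.707, 1.454, -0.709]
contact_force: [-6.3, -2.1, 18.1]
grip_width: 0.0083
10.7 [0.4524 0.1248 0.1271] [-6.2562 -2.0934 18.0821] [-0.5302  1.3289 -0.234 ] 0.00833488453321602
```

```bash
python3 -m pendant '[0,-2.5,-2,0,0,0,0,0,0,0]'
python3 - <<'E'
from h import *
o=r.get_obs();print(o['clock'],o['tcp_pos'],o['contact_force'],o['moment'],o['grip_width'])
E
python3 -m pendant '[0,0,0,0,0.0125,0,0,0,0,0.0125,0,0,0,0,0.0125,0,0,0,0,0.0125]'
python3 - <<'E'
from h import *
o=r.get_obs();M=R.from_rotvec(o['orientation']).as_matrix();print(o['clock'],o['tcp_pos'],o['contact_force'],o['moment'],o['grip_width'],np.degrees(np.arctan2(M[1,1],M[0,1])))
E
```

```text
clock: 10.95
tcp_pos: [0.4517, 0.1244, 0.1276]
orientation: [0.707, 1.452, -0.707]
contact_force: [6.3, 2.5, -15.2]
grip_width: 0.0085
10.95 [0.4517 0.1244 0.1276] [  6.3148   2.4784 -15.2185] [ 0.8659 -1.6624 -0.3096] 0.00849814685218001
clock: 11.45
tcp_pos: [0.4516, 0.1244, 0.1275]
orientation: [0.743, 1.439, -0.745]
contact_force: [6.4, 3.0, -14.3]
grip_width: 0.0085
11.45 [0.4516 0.1244 0.1275] [  6.4009   3.0446 -14.2931] [ 0.782  -1.5487  0.3156] 0.008499346840384722 35.31729096735916
```

```bash
cat > m.py <<'E'
from h import *
o=r.get_obs();M=R.from_rotvec(o['orientation']).as_matrix();print(o['clock'],o['tcp_pos'],"Ftool",M.T@o['contact_force'],"Mtool",M.T@o['moment'],o['grip_width'],"yaw",np.degrees(np.arctan2(M[1,1],M[0,1])),o['joints'][6])
E
python3 -m pendant '[0,1.2,1,0,0.1,0,0,0,0,0.1,0,0,0,0,0.1,0,0,0,0,0.1,0,0,0,0,0.1,0,0,0,0,0.1,0,0,0,0,0.1,0,0,0,0,0.04,0,0,0,0,0.0125,0,0,0,0,0.0125,0,0,0,0,0.0125,0,0,0,0,0.0125]'; python3 m.py
```

```text
clock: 12.95
tcp_pos: [0.4503, 0.1244, 0.1261]
orientation: [1.333, 1.123, -1.341]
contact_force: [-0.7, 0.2, -26.8]
grip_width: 0.0083
12.95 [0.4503 0.1244 0.1261] Ftool [26.8158 -0.6394 -0.1282] Mtool [-0.3754  0.2759 -0.229 ] 0.008330846266471306 yaw -10.022032163605964 -0.36758801118095213
```

```bash
python3 -m pendant '[0,1,0,0,0,0,1,0,0,0,0,0,0,0,0.0125,0,0,0,0,0.0125,0,0,0,0,0.0125]'; python3 m.py
python3 -m pendant '[0,0.2,0,0,0.08,0,0.2,0,0,0.08,0,0.2,0,0,0.08,0,0.1,0,0,0.06,0,0,0,0,0.0125,0,0,0,0,0.0125,0,0,0,0,0.0125,0,0,0,0,0.0125]'; python3 m.py
```

```text
clock: 13.58
tcp_pos: [0.4506, 0.1245, 0.1258]
orientation: [1.362, 1.104, -1.368]
contact_force: [-9.2, -1.0, -6.0]
grip_width: 0.0085
13.575 [0.4506 0.1245 0.1258] Ftool [ 6.0194 -8.7257  2.8714] Mtool [-0.302  -0.6549 -1.8283] 0.008504989766182719 yaw -12.194820423791377 -0.39788405736319266
clock: 14.58
tcp_pos: [0.4499, 0.1248, 0.125]
orientation: [1.606, 0.892, -1.616]
contact_force: [-11.6, -0.4, -2.1]
grip_width: 0.0082
14.575 [0.4499 0.1248 0.125 ] Ftool [ 2.2011 -9.6025  6.5399] Mtool [-0.3713 -1.2547 -1.9361] 0.008225372439947124 yaw -32.22894428247972 -0.7023103824565258
```

```bash
python3 -m pendant '[0,0.2,-1.5,0.5,0.08,0,0.2,0,0,0.08,0,0.2,0,0,0.08,0,0.1,0,0,0.06,0,0,0,0,0.0125,0,0,0,0,0.0125,0,0,0,0,0.0125,0,0,0,0,0.0125]'; python3 m.py;python3 -m pendant '[0,0,0,0,0.0125,0,0,0,0,0.0125]'; python3 m.py
python3 -m pendant '[0,0.2,0,0,0.08,0,0.2,0,0,0.08,0,0.2,0,0,0.08,0,0.1,0,0,0.06,0,0,0,0,0.0125,0,0,0,0,0.0125,0,0,0,0,0.0125,0,0,0,0,0.0125]'; python3 m.py;python3 -m pendant '[0,0,0,0,0.0125,0,0,0,0,0.0125]'; python3 m.py
```

```text
clock: 15.58
tcp_pos: [0.4492, 0.1254, 0.1244]
orientation: [1.839, 0.631, -1.847]
contact_force: [-8.6, -0.1, -6.8]
grip_width: 0.0083
15.575 [0.4492 0.1254 0.1244] Ftool [ 6.8759 -5.1754  6.8141] Mtool [-0.3749 -1.3773 -1.1224] 0.008294816253283958 yaw -52.27287785032791 -1.004012438880042
clock: 15.82
tcp_pos: [0.4491, 0.1254, 0.1244]
orientation: [1.855, 0.611, -1.863]
contact_force: [-8.3, 0.4, -6.9]
grip_width: 0.0083
15.825 [0.4491 0.1254 0.1244] Ftool [ 6.9333 -5.178   6.4303] Mtool [-0.3183 -1.4084 -1.1143] 0.008252731274413805 yaw -53.70424852322148 -1.0251719158430288
clock: 16.82
tcp_pos: [0.4489, 0.1261, 0.1237]
orientation: [2.065, 0.298, -2.075]
contact_force: [-9.3, 2.3, -7.1]
grip_width: 0.0088
16.825 [0.4489 0.1261 0.1237] Ftool [ 7.16   -4.7798  8.2902] Mtool [-0.3671 -1.7386 -0.9905] 0.008774909251636896 yaw -73.71618460087838 -1.3161627824831386
clock: 17.08
tcp_pos: [0.4488, 0.1262, 0.1236]
orientation: [2.079, 0.274, -2.089]
contact_force: [-9.1, 1.1, -7.7]
grip_width: 0.0082
17.075 [0.4488 0.1262 0.1236] Ftool [ 7.7019 -3.4132  8.4727] Mtool [-0.3631 -1.6883 -0.9603] 0.008248375823763062 yaw -75.14300521786758 -1.3367048387948315
```

```bash
python3 -m pendant '[0,0.2,-0.5,1,0.08,0,0.2,0,0,0.08,0,0.2,0,0,0.08,0,0.1,0,0,0.06,0,0,0,0,0.0125,0,0,0,0,0.0125,0,0,0,0,0.0125]'; python3 m.py;python3 -m pendant '[0,0,0,0,0.0125]'; python3 m.py;python3 -m pendant '[0,0,0,0,0.0125]'; python3 m.py
python3 -m pendant '[0,0.2,0,0,0.08,0,0.2,0,0,0.08,0,0.2,0,0,0.08,0,0.1,0,0,0.06,0,0,0,0,0.0125,0,0,0,0,0.0125,0,0,0,0,0.0125]'; python3 m.py;python3 -m pendant '[0,0,0,0,0.0125]'; python3 m.py;python3 -m pendant '[0,0,0,0,0.0125]'; python3 m.py
```

```text
clock: 17.95
tcp_pos: [0.4487, 0.127, 0.123]
orientation: [-2.178, 0.083, 2.184]
contact_force: [-6.5, 1.9, -10.7]
grip_width: 0.0088
17.95 [0.4487 0.127  0.123 ] Ftool [10.7167 -1.3958  6.6447] Mtool [-0.3107 -1.2326 -0.638 ] 0.008781985111790552 yaw -94.45386139731438 -1.610812150925459
clock: 18.08
tcp_pos: [0.4487, 0.127, 0.123]
orientation: [-2.171, 0.096, 2.178]
contact_force: [-6.6, 3.1, -11.7]
grip_width: 0.0081
18.075 [0.4487 0.127  0.123 ] Ftool [11.7683 -2.4274  6.853 ] Mtool [-0.3854 -1.2395 -0.6842] 0.008119119241510884 yaw -95.16884757084956 -1.6207816916516602
clock: 18.2
tcp_pos: [0.4487, 0.127, 0.1229]
orientation: [-2.165, 0.109, 2.171]
contact_force: [-6.6, 2.2, -12.6]
grip_width: 0.0084
18.2 [0.4487 0.127  0.1229] Ftool [12.6564 -1.4786  6.7538] Mtool [-0.3361 -1.2153 -0.6891] 0.008382260765174227 yaw -95.88676856704035 -1.6307478822944657
clock: 19.08
tcp_pos: [0.449, 0.1277, 0.1223]
orientation: [-1.974, 0.439, 1.98]
contact_force: [-5.7, 4.6, -12.4]
grip_width: 0.0086
19.075 [0.449  0.1277 0.1223] Ftool [12.3855 -1.6634  7.0814] Mtool [-0.3348 -1.3086 -0.58  ] 0.008572421873426266 yaw -115.17320341346338 -1.8938569246709156
clock: 19.2
tcp_pos: [0.449, 0.1277, 0.1223]
orientation: [-1.967, 0.45, 1.973]
contact_force: [-5.9, 4.7, -12.1]
grip_width: 0.0088
19.2 [0.449  0.1277 0.1223] Ftool [12.115  -1.5828  7.3151] Mtool [-0.3258 -1.2933 -0.5994] 0.008817995485961174 yaw -115.89588822001208 -1.9035599737034783
clock: 19.32
tcp_pos: [0.449, 0.1278, 0.1223]
orientation: [-1.959, 0.461, 1.965]
contact_force: [-4.5, 4.2, -12.8]
grip_width: 0.0083
19.325 [0.449  0.1278 0.1223] Ftool [12.7955 -1.7142  5.8649] Mtool [-0.3735 -1.2906 -0.581 ] 0.0083438168820499 yaw -116.60240218545351 -1.913125386224088
```

```bash
python3 -m pendant '[0,0.5,0,0.7,0.1,0,0.3,0,0,0.1,0,0.2,0,0,0.1,0,0.2,0,0,0.1,0,0.2,0,0,0.1,0,0.1,0,0,0.05,0,0,0,0,0.0125,0,0,0,0,0.0125,0,0,0,0,0.0125]'; python3 m.py;python3 -m pendant '[0,0,0,0,0.0125]'; python3 m.py;python3 -m pendant '[0,0,0,0,0.0125]'; python3 m.py
python3 -m pendant '[0,0.2,0,0,0.08,0,0.2,0,0,0.08,0,0.1,0,0,0.06,0,0,0,0,0.0125,0,0,0,0,0.0125,0,0,0,0,0.0125]'; python3 m.py;python3 -m pendant '[0,0,0,0,0.0125]'; python3 m.py
```

```text
clock: 20.45
tcp_pos: [0.4499, 0.1287, 0.1211]
orientation: [-1.578, 0.913, 1.581]
contact_force: [-0.9, 4.7, -13.3]
grip_width: 0.0086
20.45 [0.4499 0.1287 0.1211] Ftool [13.3177 -1.5333  4.5342] Mtool [-0.2907 -1.1132 -0.3217] 0.008554670300408783 yaw -150.22178410619966 -2.355424047969053
clock: 20.58
tcp_pos: [0.4499, 0.1287, 0.1211]
orientation: [-1.57, 0.921, 1.573]
contact_force: [-2.3, 4.6, -13.2]
grip_width: 0.0084
20.575 [0.4499 0.1287 0.1211] Ftool [13.2576 -0.2411  5.1002] Mtool [-0.3276 -1.1134 -0.3687] 0.008417530316732475 yaw -150.9362528262224 -2.3647104747573597
clock: 20.7
tcp_pos: [0.45, 0.1287, 0.1211]
orientation: [-1.561, 0.929, 1.564]
contact_force: [-0.6, 5.6, -14.3]
grip_width: 0.0084
20.7 [0.45   0.1287 0.1211] Ftool [14.2751 -2.1128  5.1979] Mtool [-0.4052 -1.0521 -0.3847] 0.008448795049664703 yaw -151.64790118153604 -2.3740185547758257
clock: 21.45
tcp_pos: [0.4505, 0.1289, 0.1207]
orientation: [-1.38, 1.083, 1.383]
contact_force: [0.6, 6.3, -14.9]
grip_width: 0.0082
21.45 [0.4505 0.1289 0.1207] Ftool [14.9063 -1.9825  5.9136] Mtool [-0.4132 -1.0481 -0.3416] 0.00822496930567738 yaw -166.37515831762158 -2.5647970317354845
clock: 21.58
tcp_pos: [0.4505, 0.129, 0.1207]
orientation: [-1.371, 1.09, 1.374]
contact_force: [-0.3, 6.1, -15.2]
grip_width: 0.0087
21.575 [0.4505 0.129  0.1207] Ftool [15.2349 -1.0818  5.9303] Mtool [-0.4104 -0.9878 -0.3926] 0.008704013050613683 yaw -167.0847025529485 -2.5740527215601188
```

```bash
python3 -m pendant '[45,0,0,0,0,45,0,0,0,0,45,0,0,-2,0,45,0,0,0,-0.174,45,0,0,0,-0.174,45,0,0,0,-0.174,45,0,0,0,-0.174,45,0,0,0,-0.174,45,0,0,0,-0.174,45,0,0,0,-0.174,45,0,0,0,-0.174,45,0,0,0,-0.174]'; python3 m.py
```

```text
clock: 23.08
tcp_pos: [0.4505, 0.1236, 0.1206]
orientation: [2.106, 0.234, -2.103]
contact_force: [0.3, -0.1, -0.2]
grip_width: 0.0454
23.075 [0.4505 0.1236 0.1206] Ftool [ 0.1763  0.158  -0.2756] Mtool [-0.0168 -0.0426  0.0147] 0.04539763049747055 yaw -77.30593385111975 -1.3640126942525366
```

```bash
python3 -m pendant '[45,0,0,0,-0.175,45,0,0,0,-0.175,45,0,0,0,-0.175,45,0,0,0,-0.175,45,0,0,0,-0.175,45,0,0,0,-0.175,45,0,0,0,-0.175,45,0,0,0,-0.175,45,0,0,0,-0.175,45,0,0.5,-2.4,0]'; python3 m.py
python3 -m pendant '[0,0,0,0,0,0,0,0,0,0,0,0,0,0,0,0,0,0,0,0]' 40; python3 m.py
```

```text
clock: 24.32
tcp_pos: [0.4503, 0.1259, 0.1204]
orientation: [1.048, 1.304, -1.046]
contact_force: [1.1, -0.0, 0.8]
grip_width: 0.0449
24.325 [0.4503 0.1259 0.1204] Ftool [-0.8229  1.0263  0.2707] Mtool [-0.0008  0.0278 -0.0061] 0.04487662443449693 yaw 12.48240454324863 -0.02617619816853942
clock: 24.82
tcp_pos: [0.4507, 0.1267, 0.1203]
orientation: [1.046, 1.304, -1.044]
contact_force: [5.0, 1.1, -2.5]
grip_width: 0.0097
24.825 [0.4507 0.1267 0.1203] Ftool [2.4815 5.1315 0.0327] Mtool [-0.2293 -0.1465  0.8566] 0.009669556049543053 yaw 12.65257192486573 -0.02489859810289441
```

```bash
python3 -m pendant '[0,0,0.5,0,0,0,0,0,0,0,0,0.1,0,0,0.05,0,0.1,0,0,0.05,0,0.1,0,0,0.03,0,0,0,0,0.0125,0,0,0,0,0.0125]' 100; python3 m.py;python3 -m pendant '[0,0,0,0,0.0125]'; python3 m.py;python3 -m pendant '[0,0,0,0,0.0125]'; python3 m.py
python3 -m pendant '[0,0.2,0,0,0.06,0,0.2,0,0,0.06,0,0.1,0,0,0.06,0,0,0,0,0.0125,0,0,0,0,0.0125]'; python3 m.py;python3 -m pendant '[0,0,0,0,0.0125]'; python3 m.py;python3 -m pendant '[0,0,0,0,0.0125]'; python3 m.py
```

```text
clock: 25.7
tcp_pos: [0.4507, 0.1267, 0.1201]
orientation: [1.161, 1.239, -1.16]
contact_force: [3.9, -0.4, 5.7]
grip_width: 0.0087
25.7 [0.4507 0.1267 0.1201] Ftool [-5.6476  3.876   0.6278] Mtool [-0.3481 -0.1037  0.6358] 0.00873845047386935 yaw 3.7666896783656494 -0.1614527496142622
clock: 25.82
tcp_pos: [0.4507, 0.1267, 0.1201]
orientation: [1.171, 1.233, -1.169]
contact_force: [4.1, -1.2, 5.6]
grip_width: 0.0088
25.825 [0.4507 0.1267 0.1201] Ftool [-5.5984  4.0117  1.3873] Mtool [-0.2959 -0.1092  0.7227] 0.008750323205503632 yaw 3.0416273378216876 -0.17254542512311458
clock: 25.95
tcp_pos: [0.4507, 0.1267, 0.1201]
orientation: [1.18, 1.228, -1.178]
contact_force: [3.4, -0.5, 5.8]
grip_width: 0.0084
25.95 [0.4507 0.1267 0.1201] Ftool [-5.8163  3.3637  0.6726] Mtool [-0.4278 -0.0352  0.7291] 0.00844192867999265 yaw 2.3228908493728424 -0.1836780711036333
clock: 26.58
tcp_pos: [0.4507, 0.1267, 0.1197]
orientation: [1.33, 1.127, -1.328]
contact_force: [2.9, -0.6, 6.9]
grip_width: 0.0088
26.575 [0.4507 0.1267 0.1197] Ftool [-6.8621  2.9558  0.1494] Mtool [-0.3363 -0.0039  0.6403] 0.0088476360997142 yaw -9.427713767947747 -0.3634659488489614
clock: 26.7
tcp_pos: [0.4507, 0.1267, 0.1197]
orientation: [1.339, 1.12, -1.337]
contact_force: [2.8, -0.0, 6.2]
grip_width: 0.0085
26.7 [0.4507 0.1267 0.1197] Ftool [-6.2018  2.8058 -0.4633] Mtool [-0.372   0.0319  0.6311] 0.008485222654274635 yaw -10.140014113996271 -0.3744013073135644
clock: 26.82
tcp_pos: [0.4507, 0.1267, 0.1196]
orientation: [1.348, 1.113, -1.346]
contact_force: [4.4, -0.6, 5.6]
grip_width: 0.0088
26.825 [0.4507 0.1267 0.1196] Ftool [-5.6368  4.4477 -0.2608] Mtool [-0.3869  0.1176  0.6707] 0.008772085121286381 yaw -10.85131286808255 -0.3853038597822249
```

```bash
cat > t.py <<'E'
from h import *
L=[];F=[]
for i in range(6):
    o=r.get_obs();M=R.from_rotvec(o['orientation']).as_matrix();L.append((M.T@o['moment'])[0]);F.append(M.T@o['contact_force']);viewer.grab_frame("top")
print(o['clock'],"yaw",np.degrees(np.arctan2(M[1,1],M[0,1])).round(1),"T",np.mean(L),np.std(L),"F",np.mean(F,0),o['tcp_pos'])
E
python3 -m pendant '[0,0.2,0,0,0.08,0,0.2,0,0,0.08,0,0.2,0,0,0.08,0,0.1,0,0,0.06,0,0,0,0,0.0125,0,0,0,0,0.0125,0,0,0,0,0.0125,0,0,0,0,0.0125]'; python3 t.py
python3 -m pendant '[0,0.2,0,0,0.08,0,0.2,0,0,0.08,0,0.2,0,0,0.08,0,0.1,0,0,0.06,0,0,0,0,0.0125,0,0,0,0,0.0125,0,0,0,0,0.0125,0,0,0,0,0.0125]'; python3 t.py
```

```text
clock: 27.82
tcp_pos: [0.4507, 0.1267, 0.1191]
orientation: [1.595, 0.904, -1.594]
contact_force: [2.4, -0.6, 8.7]
grip_width: 0.0088
28.075 yaw -30.9 T -0.33633045944600526 0.030407977712447243 F [-8.7324  2.5486 -1.0105] [0.4507 0.1268 0.1191]
clock: 29.12
tcp_pos: [0.4507, 0.1268, 0.1185]
orientation: [1.829, 0.649, -1.827]
contact_force: [1.8, 0.4, 11.9]
grip_width: 0.0089
29.375 yaw -50.9 T -0.393527410355944 0.051606977239508064 F [-11.4756   1.6753  -1.5309] [0.4507 0.1268 0.1185]
```

```bash
python3 -m pendant '[0,0,0,0,0.08,0,0,0,0,0.08,0,0,0,0,0.08,0,0.1,0,0,0.06,0,0,0,0,0.0125,0,0,0,0,0.0125,0,0,0,0,0.0125,0,0,0,0,0.0125]'; python3 t.py
python3 -m pendant '[0,0.2,0,0,0.08,0,0.2,0,0,0.08,0,0,0,0,0.06,0,0,0,0,0.0125,0,0,0,0,0.0125,0,0,0,0,0.0125,0,0,0,0,0.0125]'; python3 t.py
```

```text
clock: 30.42
tcp_pos: [0.4507, 0.1268, 0.118]
orientation: [2.043, 0.342, -2.041]
contact_force: [3.5, 0.1, 5.7]
grip_width: 0.0089
30.675 yaw -71.0 T -0.46967955330709277 0.0459910566817028 F [-5.7158  1.2794 -3.4672] [0.4507 0.1268 0.118 ]
clock: 31.6
tcp_pos: [0.4507, 0.1269, 0.1176]
orientation: [2.191, 0.068, -2.189]
contact_force: [3.4, 0.2, 6.1]
grip_width: 0.0088
31.85 yaw -86.4 T -0.50368868325967 0.04564642165893864 F [-5.5249 -0.0207 -3.4146] [0.4506 0.1269 0.1176]
```

```bash
python3 -m pendant '[45,0,0,0,0,45,0,0,0,0,45,-50,0,0,0,0,-50,0,0,0,0,0,-40,0,0,0,0,0,0,0,0,0,0,0,0]' 60; python3 m.py
python3 - <<'E'
from h import *
im,d=viewer.grab_frame("scene"); a=cv2.resize(im[175:275,255:335],None,fx=5,fy=5,interpolation=cv2.INTER_CUBIC)
t,d=viewer.grab_frame("top");P=cloud("top",d); b=cv2.resize(t[240:290,245:285],None,fx=10,fy=10,interpolation=cv2.INTER_CUBIC)
cv2.imwrite("pics/lev2.png",np.clip(np.hstack([a,b])[...,::-1]*1.4,0,255).astype(np.uint8))
for z in(.078,.145): print(z,(px("scene",[.4507,.1265,z])-[255,175])*5,(px("top",[.4507,.1265,z])-[245,240])*10+[400,0])
for n in("lever_pivot","lever_blade"): print(n,[(x['location'],x['score']) for x in nets.look_for(n,"scene")[:1]],[(x['location'],x['score']) for x in nets.look_for(n,"top")[:1]])
E
```

```text
clock: 32.78
tcp_pos: [0.4468, 0.1659, 0.2167]
orientation: [2.187, 0.067, -2.192]
contact_force: [-0.7, -1.0, 0.7]
grip_width: -0.0001
32.775 [0.4468 0.1659 0.2167] Ftool [-0.7214  0.9101  0.7471] Mtool [0.0518 0.0043 0.031 ] -0.00012493622671531896 yaw -86.4592658481568 -1.7489390173584258
0.078 [152.4262 227.1894] [663.3226 298.8884]
0.145 [144.3702  97.8494] [617.9817 271.3325]
lever_pivot [([0.4523, 0.1266, 0.1075], 0.95)] [([0.4367, -0.0547, 0.0156], 0.27)]
lever_blade [([0.4503, 0.1236, 0.1168], 0.86)] [([0.4855, 0.1073, 0.006], 0.35)]
```

View pics/lev2.png

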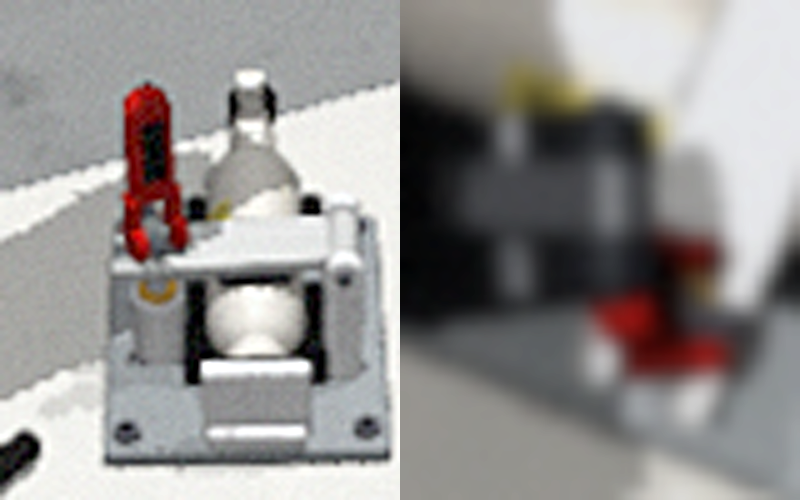

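The pictures show the lever upright, with its cheeks and prongs protruding toward world -y (right panel: (735,355) and (710,250), against the axis at (663,299)). That is the side the cams roll onto, so it folds toward -y, the tool's +y. I'll push it from the back.

```bash
python3 -m pendant '[0,41,0,-1.4,0,0,40,0,0,0,0,0,10,0,0,0,0,8,0,0,0,0,4,0,0]'; python3 -m pendant '[0,0,4,0,0,0,0,4,0,0,0,0,4,0,0]'; python3 m.py
```

```text
clock: 33.7
tcp_pos: [0.4515, 0.1446, 0.1379]
orientation: [2.194, 0.069, -2.19]
contact_force: [0.0, 4.5, -0.9]
grip_width: 0.0
clock: 34.08
tcp_pos: [0.4523, 0.1346, 0.1376]
orientation: [2.193, 0.073, -2.188]
contact_force: [-0.1, 3.2, 2.9]
grip_width: 0.0004
34.075 [0.4523 0.1346 0.1376] Ftool [-2.8454 -3.244  -0.1587] Mtool [ 0.035   0.0591 -0.9105] 0.0003809949397930777 yaw -86.35440497580791 -1.5326161814932449
```

```bash
python3 -m pendant '[0,0.5,5,0,0,0,1,5,0,0,0,1.5,7,0,0,0,3,7,0,0]';python3 m.py; python3 -m pendant '[0,4,6.5,0,0,0,4.5,6,0,0]'; python3 m.py
```

```text
clock: 34.58
tcp_pos: [0.4541, 0.1095, 0.1312]
orientation: [2.193, 0.071, -2.187]
contact_force: [0.9, 5.9, 3.9]
grip_width: 0.0
34.575 [0.4541 0.1095 0.1312] Ftool [-3.8861 -5.8259 -1.277 ] Mtool [ 0.0317  0.3753 -1.2902] 4.348168729388206e-05 yaw -86.40485335415714 -1.474408975561805
clock: 34.83
tcp_pos: [0.4551, 0.0967, 0.1228]
orientation: [2.194, 0.07, -2.187]
contact_force: [1.7, 4.7, 4.8]
grip_width: -0.0001
34.825 [0.4551 0.0967 0.1228] Ftool [-4.8001 -4.5724 -1.969 ] Mtool [-0.0128  0.5209 -1.0141] -9.480496770142517e-05 yaw -86.43646511034936 -1.433036374781611
```

```bash
python3 -m pendant '[0,5.5,3,0,0,0,5.5,3,0,0,0,7,3,0,0,0,7,3,0,0]';python3 m.py; python3 -m pendant '[0,7,2,0,0,0,6,1,0,0]'; python3 m.py
```

```text
clock: 35.33
tcp_pos: [0.4559, 0.0827, 0.0978]
orientation: [2.194, 0.066, -2.187]
contact_force: [0.6, -2.5, 12.3]
grip_width: -0.0001
35.325 [0.4559 0.0827 0.0978] Ftool [-12.3315   2.5296  -0.4456] Mtool [-0.0122  0.1501  0.5165] -0.00010527374998104196 yaw -86.5247306473273 -1.3604255977289406
clock: 35.58
tcp_pos: [0.4557, 0.0799, 0.0844]
orientation: [2.193, 0.065, -2.188]
contact_force: [1.2, -0.2, 2.7]
grip_width: 0.0002
35.575 [0.4557 0.0799 0.0844] Ftool [-2.7146  0.3123 -1.229 ] Mtool [-0.0165  0.4194  0.265 ] 0.00017580745382380134 yaw -86.53073758645684 -1.3297470419475026
```

Past centre, since the force has dropped. I'll press gently on to the stop.

```bash
python3 -m pendant '[0,3,0,0,0,0,2,0,0,0]'; python3 -m pendant '[0,1.5,0,0,0,0,0,0,0,0]';  python3 m.py
```

```text
clock: 35.83
tcp_pos: [0.4564, 0.0805, 0.0808]
orientation: [2.194, 0.068, -2.188]
contact_force: [-5.2, -2.7, 47.4]
grip_width: 0.0001
clock: 36.08
tcp_pos: [0.4575, 0.0807, 0.0808]
orientation: [2.197, 0.07, -2.187]
contact_force: [-6.7, -3.1, 49.2]
grip_width: -0.0001
36.075 [0.4575 0.0807 0.0808] Ftool [-49.1985   2.5666   6.6144] Mtool [-0.1817 -1.5883  0.5836] -5.3488710883620944e-05 yaw -86.5293865150346 -1.3179309097098841
```

The hard stop is reached at z 0.081. Now retreat and check.

```bash
python3 -m pendant '[0,-4,0,0,0,0,-40,0,0,0,0,-55,0,0,0,0,-50,0,0,0,0,0,-50,-30,0,0,0,-60,0,0,0,0,-60,0,0,0,0,0,0,0]'; python3 m.py
python3 - <<'E'
from h import *
im,d=viewer.grab_frame("scene"); a=cv2.resize(im[175:275,255:335],None,fx=5,fy=5,interpolation=cv2.INTER_CUBIC)
t,d=viewer.grab_frame("top");P=cloud("top",d); b=cv2.resize(t[200:300,240:320],None,fx=5,fy=5,interpolation=cv2.INTER_CUBIC)
cv2.imwrite("pics/fin.png",np.clip(np.hstack([a,b])[...,::-1]*1.4,0,255).astype(np.uint8))
for cam in("scene","top"):
    for n in("lever_blade","cylinder_cap_end","spanner_14","ptfe_tape","tube_cutter","red_cap"): print(cam,n,[(x['location'],round(x['score'],2)) for x in nets.look_for(n,cam)[:1]])
for s in nets.silhouettes("sample_cylinder","top")[:1]:
    q=P[s["mask"]&(d>0)];q=q[q[:,2]>.035];t=(q[:,:2]-[.4888,.1234])@[.3743,.9273];t=t[abs((q[:,:2]-[.4888,.1234])@[.9273,-.3743]-.004)<.02];print("cap y in base",np.sort(t)[-8:],t.min())
for s in nets.silhouettes("lever_blade","top")[:1]:
    q=P[s["mask"]&(d>0)];print("lever",q.min(0),q.max(0),np.median(q,0))
E
```

```text
clock: 37.08
tcp_pos: [0.4717, 0.258, 0.2252]
orientation: [2.183, 0.077, -2.187]
contact_force: [0.6, -0.7, -0.4]
grip_width: 0.0
37.075 [0.4717 0.258  0.2252] Ftool [ 0.3662  0.7551 -0.547 ] Mtool [ 0.0133 -0.0045  0.0227] 5.065327914727286e-06 yaw -85.92924949871029 -1.794391340190342
scene lever_blade [([0.4543, 0.091, 0.0784], 0.59)]
scene cylinder_cap_end [([0.4927, 0.1084, 0.072], 0.71)]
scene spanner_14 [([0.4374, -0.1339, 0.0012], 0.89)]
scene ptfe_tape [([0.4384, -0.0605, 0.0115], 0.72)]
scene tube_cutter [([0.5239, -0.193, 0.0133], 0.82)]
scene red_cap []
top lever_blade [([0.4552, 0.0882, 0.0824], 0.73)]
top cylinder_cap_end [([0.5087, 0.1572, 0.0519], 0.82)]
top spanner_14 [([0.436, -0.131, 0.0055], 0.68)]
top ptfe_tape [([0.4387, -0.0594, 0.016], 0.7)]
top tube_cutter [([0.476, 0.1125, 0.0121], 0.72)]
top red_cap [([0.491, -0.0759, 0.0034], 0.55)]
cap y in base [0.118  0.1184 0.1185 0.1186 0.1186 0.1187 0.1188 0.119 ] -0.057498669753675534
lever [ 0.4383  0.0543 -0.0011] [0.4704 0.1355 0.0879] [0.4561 0.09   0.0801]
```

View pics/fin.png

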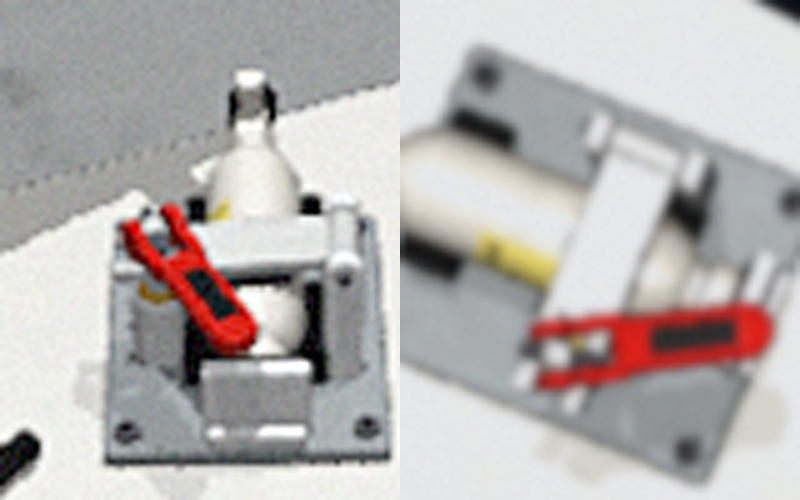

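The lever lies flat, reaching to (770,330) in the right panel, and the bar is on the cylinder. I'll measure the foot-to-stop gap once to be sure it is home.

Run:
```python
from h import *
im,d=viewer.grab_frame("top");P=cloud("top",d)[d>0];C=im[d>0]
q=P[:,:2]-[.4888,.1234];x=q@[.9273,-.3743];y=q@[.3743,.9273]
for lo in np.arange(-.08,-.030,.002):
    k=(abs(x-.006)<.007)&(y>=lo)&(y<lo+.002)
    if k.any():print(round(lo*1000),k.sum(),(np.sort(P[k,2])*1000).round(0)[[0,k.sum()//2,-1]],C[k].mean(0).round())
b=(abs(P[:,2]-.01)<.003)&(abs(x)<.09)&(abs(y)<.09);k=b&(C.mean(1)<175);print("base y extents",np.percentile(y[b],[0,1,99,100]),np.percentile(x[b],[0,1,99,100]))
im,d=viewer.grab_frame("scene")
Pg=cloud("scene",d)[d>0];q=Pg[:,:2]-[.4888,.1234];x=q@[.9273,-.3743];y=q@[.3743,.9273]
for lo in np.arange(-.08,-.030,.002):
    k=(abs(x-.006)<.008)&(y>=lo)&(y<lo+.002)&(Pg[:,2]>.005)
    if k.any():print("s",round(lo*1000),k.sum(),(np.sort(Pg[k,2])*1000).round(0)[[0,k.sum()//2,-1]])
```

```text
-80 9 [-5. -1.  0.] [165. 166. 168.]
-78 8 [-2.  0.  4.] [164. 166. 167.]
-76 9 [-5. -1. 80.] [157. 151. 152.]
-74 11 [-1.  1. 79.] [145. 130. 128.]
-72 12 [-2. 17. 82.] [136. 112. 111.]
-70 8 [16. 78. 81.] [137.  93.  93.]
-68 11 [20. 49. 81.] [127.  88.  88.]
-66 6 [52. 77. 80.] [141. 102. 102.]
-64 9 [50. 55. 80.] [148. 115. 116.]
-62 6 [49. 51. 80.] [140. 116. 117.]
-60 8 [48. 53. 81.] [120.  95.  94.]
-58 7 [48. 49. 81.] [102.  94.  93.]
-56 7 [45. 49. 76.] [125. 120. 117.]
-54 6 [44. 49. 51.] [151. 149. 147.]
-52 8 [46. 48. 50.] [152. 146. 144.]
-50 10 [45. 48. 51.] [155. 153. 151.]
-48 10 [46. 49. 50.] [142. 140. 138.]
-46 7 [42. 46. 49.] [136. 134. 132.]
-44 9 [42. 44. 47.] [142. 140. 137.]
-42 10 [42. 46. 47.] [135. 134. 130.]
-40 9 [44. 47. 52.] [128. 124. 120.]
-38 11 [46. 49. 52.] [131. 128. 122.]
-36 11 [49. 52. 55.] [146. 142. 135.]
-34 8 [50. 54. 56.] [153. 150. 143.]
-32 10 [51. 54. 57.] [155. 152. 147.]
base y extents [-0.0711 -0.0695  0.0695  0.0712] [-0.0899 -0.0589  0.0574  0.0583]
s -78 1 [76. 76. 76.]
s -76 6 [71. 77. 79.]
s -74 3 [75. 75. 81.]
s -72 14 [ 5. 18. 81.]
s -70 33 [ 5. 17. 82.]
s -68 23 [ 5. 21. 80.]
s -66 65 [17. 33. 78.]
s -64 29 [25. 43. 79.]
s -62 10 [49. 51. 81.]
s -60 4 [50. 50. 78.]
s -58 6 [49. 50. 51.]
s -56 3 [48. 49. 78.]
s -54 3 [49. 49. 49.]
s -52 5 [46. 48. 77.]
s -50 5 [45. 47. 48.]
s -48 2 [45. 47. 47.]
s -46 4 [44. 46. 47.]
s -42 3 [41. 46. 46.]
s -40 4 [43. 46. 47.]
s -38 8 [42. 48. 53.]
s -36 6 [44. 49. 51.]
s -34 7 [48. 52. 55.]
s -32 6 [50. 54. 55.]
```

```bash
python3 -c "
from bench import r;print(r.get_obs()['contact_force']);print(r.hand_in())"
```

```text
[0.40758823 0.86336127 0.82544292]
the job is handed in; nothing more can be done
None
```

The cylinder is clamped in its cradle and I have handed the job in. The arm finished clear, at about 37 s of the 72 s allowed.

**Cylinder:** I pushed the cap about 23 mm along the rests, until it stopped moving under roughly 15 N. The depth profile shows no gap between foot and stop. The cap-end measurement puts the foot at y -57.5 mm in the base frame, against the -58.8 mm limit. That falls short by less than my 2 to 3 mm measuring error, so I relied on the firm stop and the closed gap.

**Bolt:** I turned it about 5.3 rad clockwise with one regrip. Torque rose from about 0.34 N m running free to 0.50 N m, so about 0.16 N m more, at or slightly past finger-tight. Each averaged reading is good to about ±0.02 N m. The climb appeared to start about 4.3 rad in, slightly later than the stated range of up to 4 rad.

**Lever:** It folded over centre and lies flat in the pictures, with the blade at about 80 mm. My last press against its hard stop reached 49 N at the fingertips, more than I meant.

**Tools:** Spanner, tape and red cap were found within about 4 mm of where they started, and the tube cutter too from the scene camera. The top camera's tube cutter hit was on the cradle, so I took it as a misdetection.

**Not checked:** The clamping force itself cannot be measured here. I infer it from the finger-tight torque.

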